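# Clear the pile of lap-change parts from the dressing stone into their trays

### The arm

A 6-joint arm with a two-finger parallel gripper is mounted at the origin on the work surface. World frame = base frame: x ahead of the robot, y to its left, z up, the work surface at z = 0. Lengths are in m, angles in rad, forces in N, time in s.
With the tool pointing down it reaches from about 0.275 to 0.875 m from the base axis. Payload 12.5 kg.
Tool frame: the origin (TCP) lies on the centre line of the jaws, within the pads' length; the fingertips stand r.finger_overhang ahead of it and the grasp point (between the pads) lies 3 mm ahead of it (r.finger_overhang is the distance from the TCP to the fingertips, in m); z points along the fingers, y is the line along which they close (so a half turn about z gives the same grasp; the last joint's range is limited). The gripper opens to 85 mm and grips with 20 to 120 N. Pads are 22 mm wide; open, the fingers measure 114 mm over their backs; the gripper's body (76 mm by 85 mm) begins 54 mm behind the grasp point. The pads swing forward as they close: fully open they stand 13 mm farther back than shut.
Start: joints at [-1.383, 0.351, 1.652, -0, 1.139, -0.085], TCP at [0.148, -0.53, 0.217] pointing down, gripper open.
Joint ranges: [-2.75, 2.75], [-0.79, 2.1], [0.01, 2.65], [-1.57, 4.71], [0.07, 3.14], [-2.87, 2.87]. Speed limits (rad/s): [2.22, 2.22, 2.79, 3.14, 3.14, 3.14].

### API

Orientations are given as a unit quaternion [x, y, z, w].
In Python, from cell import r, optics gives the robot as it stands. The module is installed in compiled form; this text tells all that it offers. Calls block until the motion is done:
- r.move_to(position, orientation): joint-space move of the TCP to a pose.
- r.move_linear(position, rot=None, vel=0.15): straight line of the TCP; rot=None keeps the orientation; vel is the mean speed in m/s.
- r.set_joints(angles): joint-space move.
- r.set_gripper(opening, squeeze=None): opening from 0.0 (shut) to 1.0 (fully open); squeeze is the grip in N (None keeps the last); returns when the fingers have stopped.
- r.sleep(seconds).
- r.inverse_kinematics(position, orientation): joint angles nearest the present ones, or None.
- optics.get_image(name): name is "scene" or "side" or "wrist"; returns a dict with "pixels" (400x640x3 uint8, red, green, blue), "depth" (400x640 float32, m along the optical axis (not along the pixel's ray), 0 where there is no reading), "fx", "fy", "cx", "cy" (pixels), "camera_from_world" (4x4, takes a point from world to camera coordinates); the wrist camera has in their place "mount" (4x4, takes a point from camera to tool coordinates, whose origin is the TCP and whose axes are the flange's). Camera axes: x right, y down, z forward; pixel columns grow to the right and rows downward; lengths in m; the calibration is good to about 2 mm. A picture is of the moment at which its call begins: read the wrist's pose just before it.
A pose or a line that the arm cannot do raises r.PlanningError and nothing moves.
- r.hand_in(): hands the job in; it is judged then, once.
Readings, each from a call of its own:
- r.current_t(): time.
- r.current_q(): joint angles.
- r.current_qvel(): joint speeds.
- r.current_effort(): joint torques, N m.
- r.current_tool_pos(): TCP position.
- r.current_ee_rot(): TCP orientation.
- r.current_contact_force(): force on the tool from outside, world axes, zero at the start.
- r.current_torque(): the same for the moment, N m.
- r.current_opening(): opening from 0.0 (shut) to 1.0 (fully open).
- r.current_finger_force(): force on a finger pad.
Only numpy, scipy, OpenCV 4.12 (cv2) and the standard library are available. Lean on these libraries where they do the work, as an engineer would, in place of code of your own. Each camera call takes 0.05 s, during which the arm holds its last target. There are 200 camera calls.

### The job

After a lap change the parts are piled on the dressing stone: take the pile apart from the top down, one piece at a time, with the nut off the flange before the flange is moved and everything off the stone before the stone is moved. Set each piece flat, right way up, on the floor of the wooden tray of its own shape: the brass nut in the hexagonal tray, the round flange in the round tray, the V-block in the short rectangular tray and the dressing stone in the long one. Leave the jar and the spare lap where they are.

Things in the scene. Friction and masses are not known exactly. Their poses are not given: they have to be found in the camera images.
- nut: brass hexagonal lock nut, 36 mm across flats, 20 mm high, about 0.12 kg, with a dark bore marked on top; it lies on the flange. Origin: centre of its underside; z up; its y axis is square to one pair of flats (as are the directions 60 degrees either side of it)
- flange: round plain aluminium flange, 56 mm in diameter, 22 mm high, about 0.14 kg; it lies flat on one half of the stone, the nut on top of it. Origin: centre of its underside; z up
- vblock: bright steel V-block, 60 mm long (its x), 44 mm wide (its y), 26 mm high, with a V groove along x in its top and plain upright sides, about 0.3 kg; it lies on the other half of the stone, roughly lengthwise along it. About 26 mm are free between it and the flange along the stone, so grip both across the stone. Origin: centre of its underside; z up
- stone: dark grey dressing stone, a block 150 mm long (its x), 60 mm wide (its y), 26 mm high, about 0.5 kg, flat on the table under the pile. Origin: centre of its underside; z up
- nut_tray: small hexagonal wooden tray, inside 52 mm across flats, fixed to the table; floor 4 mm thick, rim 6 mm wide standing to 9 mm above the table, 8 mm of play round its piece. Origin: centre of its underside, on the table, z up; its y axis is square to one pair of sides
- flange_tray: round wooden tray, inside 72 mm in diameter, fixed to the table; floor 4 mm thick, rim 6 mm wide standing to 9 mm above the table, 8 mm of play round its piece. Origin: centre of its underside, on the table, z up; round
- vblock_tray: short rectangular wooden tray, inside 76 mm (its x) by 60 mm (its y), fixed to the table; floor 4 mm thick, rim 6 mm wide standing to 9 mm above the table, 8 mm of play round its piece. Origin: centre of its underside, on the table, z up; the V-block lies with its length along the tray's x, either way round
- stone_tray: long rectangular wooden tray, inside 166 mm (its x) by 76 mm (its y), fixed to the table; floor 4 mm thick, rim 6 mm wide standing to 9 mm above the table, 8 mm of play round its piece. Origin: centre of its underside, on the table, z up; the stone lies with its length along the tray's x, either way round
- jar: bystander: green glass jar with a black lid, 52 mm in diameter, 60 mm high, standing on the table beyond the work. Origin: centre of its underside
- lap: bystander: spare grey lap, a disc 100 mm in diameter, 8 mm thick, flat on the table beyond the work. Origin: centre of its underside
There are look-alikes about, which are no part of the job. Leave any blue look-alike of the nut alone.

How it is judged:
At the end, for the whole second after the job is handed in: Nut, flange, V-block and stone each lie flat (within 5 degrees), right way up and at rest on the floor of their own tray (underside 1 to 7.5 mm above the tray's underside), their centres within 13 mm of the tray's centre (horizontal distance between nut and nut_tray below 0.013 m and z of nut in the frame of nut_tray between 0.001 and 0.0075 m and angle between each of nut, flange, vblock, stone's own z axis and vertical below 0.09 rad and linear speed of each of nut, flange, vblock, stone below 0.02 m/s and angular speed of each of nut, flange, vblock, stone below 0.2 rad/s and horizontal distance between flange and flange_tray below 0.013 m and z of flange in the frame of flange_tray between 0.001 and 0.0075 m and horizontal distance between vblock and vblock_tray below 0.013 m and z of vblock in the frame of vblock_tray between 0.001 and 0.0075 m and horizontal distance between stone and stone_tray below 0.013 m and z of stone in the frame of stone_tray between 0.001 and 0.0075 m); the robot touches nothing.
It fails at once if the flange moved more than 40 mm with the nut still on it (distance of flange from where it was at the start of the episode above 0.04 m and (z of nut in the frame of flange above 0.012 m and distance between nut and flange below 0.035 m)).
It fails at once if the stone moved more than 40 mm with a piece still on it (distance of stone from where it was at the start of the episode above 0.04 m and ((z of flange in the frame of stone above 0.012 m and distance between flange and stone below 0.085 m) or (z of vblock in the frame of stone above 0.012 m and distance between vblock and stone below 0.085 m))).
It fails at once if the jar or the spare lap displaced by more than 30 mm (distance of any of jar, lap from where it was at the start of the episode above 0.03 m).
It also fails if it takes over 112 s, if anything falls off the work surface, if the arm or the gripper's body presses on something with over 40 N, if the wrist force passes 120 N, or if a joint passes its speed limit or range.

## Working session

There is one attempt and no reset: what is moved stays moved. The work goes in short steps, each a Python script; the robot and the scene stay as the last script left them, time stands still between calls to the robot, and variables do not carry over. Pictures are saved under pics/ and viewed, at most 14 in all, crops included, and the job is handed in when it is done.

```bash
mkdir -p pics
cat > h.py <<'E'
import numpy as np, cv2
from cell import r, optics
from scipy.spatial.transform import Rotation as R
def cam(n):
    if n=="wrist":
        p=np.array(r.current_tool_pos());q=r.current_ee_rot()
    im=optics.get_image(n)
    if n=="wrist":
        T=np.eye(4);T[:3,:3]=R.from_quat(q).as_matrix();T[:3,3]=p;W=T@np.array(im["mount"])
    else: W=np.linalg.inv(np.array(im["camera_from_world"]))
    im["W"]=W;return im
def cloud(im):
    d=im["depth"];v,u=np.mgrid[:400,:640]
    P=np.stack([(u-im["cx"])/im["fx"]*d,(v-im["cy"])/im["fy"]*d,d],-1)@im["W"][:3,:3].T+im["W"][:3,3]
    P[d<=0]=np.nan;return P
def save(im,f,s=1,box=None):
    a=im["pixels"][:,:,::-1]
    if box: a=a[box[1]:box[3],box[0]:box[2]]
    cv2.imwrite("pics/"+f,cv2.resize(a,None,fx=s,fy=s,interpolation=cv2.INTER_CUBIC))
E
python3 - <<'E'
from h import *
import pickle
D={}
for n in ("scene","side","wrist"):
    D[n]=cam(n); save(D[n],n+"0.png")
    P=cloud(D[n]); print(n,D[n]["W"].round(3).tolist(),D[n]["fx"],np.nanmedian(P[...,2]))
pickle.dump(D,open("d0.pkl","wb"))
print(r.current_t(),r.finger_overhang,r.current_ee_rot())
E
```

```text
scene [[0.882, 0.292, -0.371, 1.036], [0.471, -0.569, 0.674, -0.847], [-0.014, -0.769, -0.639, 0.84], [0.0, 0.0, 0.0, 1.0]] 520.7612585634452 -0.0010501754976464106
side [[0.979, -0.096, 0.177, 0.43], [-0.202, -0.471, 0.859, -0.762], [0.001, -0.877, -0.481, 0.496], [0.0, 0.0, 0.0, 1.0]] 428.8581911144176 -0.0003495511826533959
wrist [[0.269, -0.913, -0.305, 0.226], [-0.963, -0.256, -0.083, -0.507], [-0.002, 0.316, -0.949, 0.374], [0.0, 0.0, 0.0, 1.0]] 278.14911516700465 0.0005983043896614082
0.15 0.022 [ 9.90712444e-01  1.35973012e-01 -3.23282493e-05 -4.38105794e-04]
```

View pics/scene0.png

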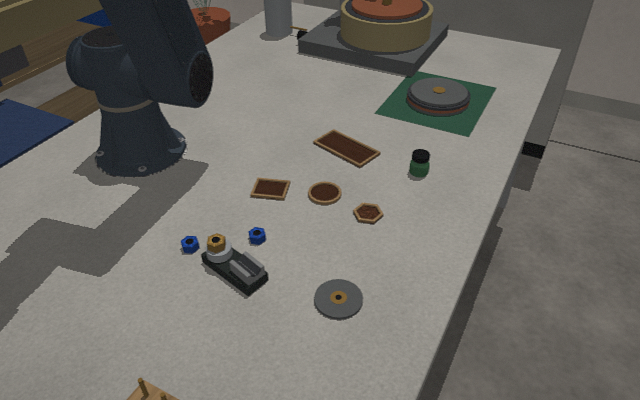

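View pics/side0.png

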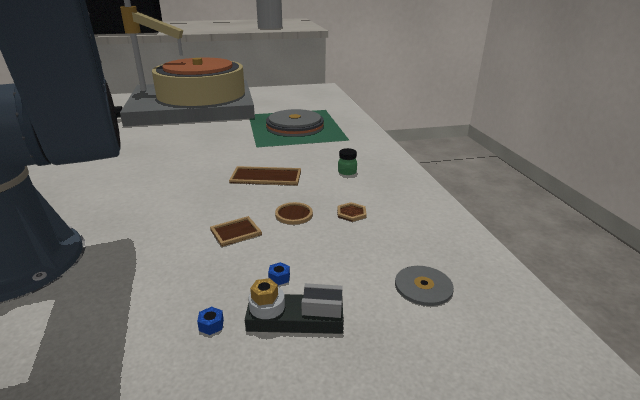

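The scene picture shows the pile at about (235,262), with the nut at (216,241) and blue look-alikes at (190,243) and (257,235). The trays are at (271,189) short, (324,193) round, (368,213) hex and (346,148) long. The side view agrees, with the nut at (264,288). Next I take positions from depth in both views.

Run:
```python
from h import *
import pickle
D=pickle.load(open("d0.pkl","rb"))
pts={"scene":dict(nut=(216,238),vb=(245,264),v=(271,189),f=(324,193),n=(368,213),s=(346,148),jar=(420,154),lap=(338,298),b1=(190,242),b2=(257,234)),
"side":dict(nut=(264,286),vb=(322,292),v=(236,231),f=(294,213),n=(352,212),s=(265,176),jar=(347,153),lap=(424,283),b1=(210,318),b2=(279,271))}
for n in D:
    if n=="wrist": continue
    P=cloud(D[n]); print(n)
    for k,(u,v) in pts[n].items():
        print(k,np.nanmedian(P[v-1:v+2,u-1:u+2].reshape(-1,3),0).round(4))
    # tray floors: dark red-brown
    hsv=cv2.cvtColor(D[n]["pixels"],cv2.COLOR_RGB2HSV)
    for k in "vfns":
        u,v=pts[n][k]
        m=((hsv[...,0]<14)|(hsv[...,0]>170))&(hsv[...,1]>110)&(hsv[...,2]<140)
        c,l=cv2.connectedComponents(m.astype(np.uint8)); q=P[l==l[v,u]]; q=q[~np.isnan(q[:,0])]
        (cx,cy),(a,b),t=cv2.minAreaRect((q[:,:2]*1000).astype(np.float32))
        print(k,len(q),round(cx,1),round(cy,1),round(a,1),round(b,1),round(t,1),np.median(q[:,2]).round(4), l[v,u])
```

```text
scene
nut [ 0.4581 -0.2486  0.0683]
vb [ 0.5398 -0.2621  0.041 ]
v [0.427  0.0129 0.0038]
f [0.5563 0.064  0.0033]
n [0.6873 0.0431 0.0025]
s [0.5182 0.2703 0.0035]
jar [0.7364 0.257  0.06  ]
lap [ 0.7406 -0.2296  0.0092]
b1 [ 0.3784 -0.2466  0.0196]
b2 [ 0.4982 -0.1581  0.0196]
v 348 421.7 17.1 71.2 57.4 17.9 0.0034 9
f 331 555.5 65.3 67.5 65.0 54.9 0.0033 10
n 215 684.5 45.5 49.7 48.4 78.6 0.0033 12
s 751 514.5 277.3 74.9 161.9 75.7 0.0035 5
side
nut [ 0.4608 -0.2497  0.0678]
vb [ 0.5494 -0.2581  0.0471]
v [0.426  0.0162 0.0029]
f [0.5579 0.0635 0.0039]
n [0.688  0.0429 0.003 ]
s [0.5143 0.2716 0.0031]
jar [0.7315 0.2487 0.0595]
lap [ 0.7404 -0.2261  0.0081]
b1 [ 0.3752 -0.2504  0.0194]
b2 [ 0.4944 -0.1587  0.0198]
v 451 423.6 21.7 73.9 55.6 19.8 0.0034 10
f 333 557.9 69.4 65.0 63.5 31.1 0.0033 7
n 178 688.1 49.0 51.6 44.8 19.8 0.0034 8
s 635 517.5 279.8 70.6 164.3 75.6 0.0032 4
```

```bash
cat >> h.py <<'E'
def Q(a): return [np.cos(a/2),np.sin(a/2),0,0]
E
python3 - <<'E'
from h import *
import pickle
D={}
for k,p in dict(stone=(.50,.27,.28),trays=(.54,.05,.30),pile2=(.42,-.25,.24),pile=(.48,-.25,.26)).items():
    r.move_to(list(p),Q(0)); D[k]=cam("wrist"); save(D[k],"w_"+k+".png"); print(k,r.current_t(),D[k]["W"][:3,3].round(3))
pickle.dump(D,open("d1.pkl","wb"))
E
```

```text
stone 3.2667 [0.581 0.271 0.437]
trays 4.2167 [0.621 0.052 0.457]
pile2 5.5083 [ 0.501 -0.248  0.397]
pile 5.9167 [ 0.562 -0.248  0.417]
```

View pics/w_pile.png

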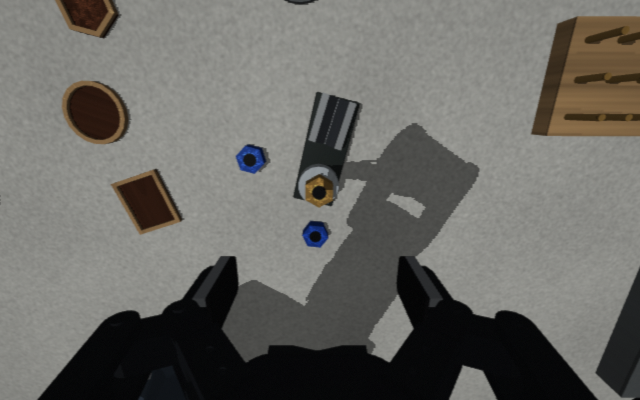

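View pics/w_trays.png

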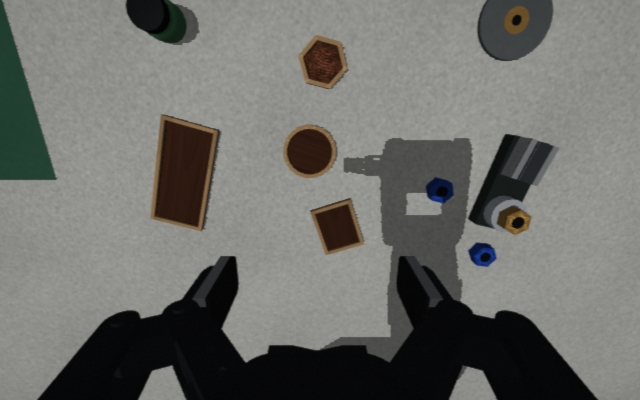

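View pics/w_stone.png

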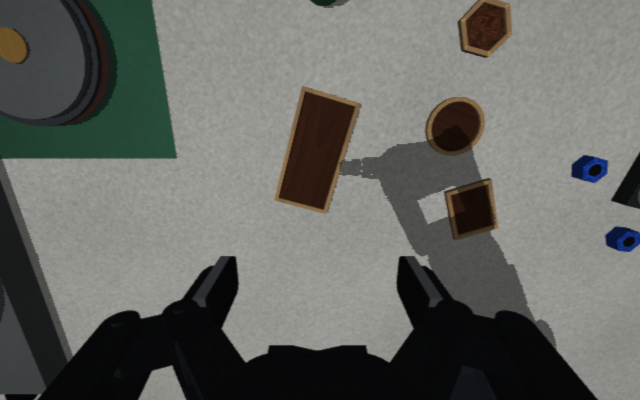

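```bash
cat > m.py <<'E'
from h import *
def width(xy):
    A=np.radians(np.arange(0,180,1.)); d=np.stack([np.cos(A),np.sin(A)],1); s=xy@d.T
    return A,np.percentile(s,99.5,0)-np.percentile(s,.5,0),(np.percentile(s,99.5,0)+np.percentile(s,.5,0))/2
def rect(xy):
    xy=(xy*1000).astype(np.float32)
    (cx,cy),(a,b),t=cv2.minAreaRect(xy)
    if a<b: a,b,t=b,a,t+90
    return np.round([cx,cy,a,b,(t+90)%180-90],1)
def comp(mask,P,near):
    c,l,st,_=cv2.connectedComponentsWithStats(mask.astype(np.uint8))
    best=None
    for i in range(1,c):
        if st[i,4]<40: continue
        q=P[l==i]; m=np.median(q,0)
        d=np.hypot(*(m[:2]-near))
        if d<.045 and (best is None or len(q)>len(best)): best=q
    return best
def show(n,q,hexa=False):
    if q is None: print(n,None);return
    print(n,len(q),rect(q[:,:2]),"z",np.median(q[:,2]).round(4),end=" ")
    if hexa:
        A,w,_=width(q[:,:2]); s=w[:60]+w[60:120]+w[120:]; i=s.argmin(); print("hex dir",i,"w",(s[i]/3).round(4),end="")
    print()
def report(im,what):
    P=cloud(im);z=P[...,2];hsv=cv2.cvtColor(im["pixels"],cv2.COLOR_RGB2HSV)
    h,s=hsv[...,0],hsv[...,1]
    wood=((h<22)|(h>170))&(s>70)&(z<.02)&(z>-.005)
    for n,c in (("nut_tray",(.686,.046)),("flange_tray",(.556,.067)),("vblock_tray",(.423,.019)),("stone_tray",(.516,.278))):
        if n in what: show(n,comp(wood,P,c),n[0]=="n")
    B={"nut":(.06,.075),"flange":(.0445,.0495),"vblock":(.0495,.056),"stone":(.023,.029)}
    X=P[...,0];Y=P[...,1];roi=(X>.38)&(X<.66)&(Y>-.36)&(Y<-.18)
    for n in B:
        if n in what:
            m=roi&(z>B[n][0])&(z<B[n][1])
            if n=="flange": m&=np.hypot(X-.458,Y+.249)<.05
            if n=="vblock": m&=np.hypot(X-.458,Y+.249)>.05
            show(n,P[m],n=="nut")
E
python3 - <<'E'
from m import *
import pickle
D=pickle.load(open("d1.pkl","rb"))|pickle.load(open("d0.pkl","rb"))
for k,w in dict(stone=["stone_tray","vblock_tray","flange_tray","nut_tray"],trays=["stone_tray","vblock_tray","flange_tray","nut_tray"],pile=["nut","flange","vblock","stone","vblock_tray","flange_tray"],pile2=["nut","flange","vblock","stone"],scene=["nut","flange","vblock","stone","stone_tray","vblock_tray","flange_tray","nut_tray"],side=["nut","flange","vblock","stone","stone_tray","vblock_tray","flange_tray","nut_tray"]).items():
    print("==",k); report(D[k],w)
E
```

```text
== stone
nut_tray 2339 [685.2  44.3  69.8  64.3  16. ] z 0.0045 hex dir 47 w 0.0628
flange_tray 2670 [556.7  65.5  83.5  83.3  71.6] z 0.0043 
vblock_tray 2329 [424.6  17.4  88.9  71.7  18.2] z 0.0043 
stone_tray 6669 [516.5 274.8 177.6  88.3 -15.8] z 0.0044 
== trays
nut_tray 1859 [686.5  44.8  72.5  64.4  75.3] z 0.0047 hex dir 47 w 0.0629
flange_tray 2185 [556.9  65.2  83.   82.8 -89.9] z 0.0046 
vblock_tray 1934 [424.3  17.5  89.   73.2  18.4] z 0.0046 
stone_tray 5799 [517.  276.5 179.2  94.  -15.8] z 0.0048 
== pile
flange_tray 3199 [558.3  66.1  89.5  84.5  53.3] z 0.005 
vblock_tray 2641 [423.6  19.9  87.6  81.2  18.2] z 0.005 
nut 667 [ 4.602e+02 -2.507e+02  4.080e+01  3.530e+01 -1.000e-01] z 0.0682 hex dir 29 w 0.0356
flange 535 [ 463.6 -249.4   53.7   53.7  -88.9] z 0.048 
vblock 899 [ 547.6 -266.3   59.7   44.2  -17.4] z 0.0519 
stone 1635 [ 505.5 -258.2  149.8   60.   -13.4] z 0.0261 
== pile2
nut 842 [ 460.3 -249.9   40.2   35.4    1. ] z 0.0682 hex dir 31 w 0.0355
flange 700 [ 462.9 -249.4   54.5   54.5  -60.2] z 0.048 
vblock 1181 [ 547.6 -266.1   60.1   44.1  -17.4] 
[... 373 characters left out ...]
.0674 hex dir 30 w 0.037
flange 164 [ 469.7 -254.9   55.1   44.8   57.4] z 0.0472 
vblock 214 [ 549.2 -268.2   61.6   45.5  -15.1] z 0.0513 
stone 467 [ 483.9 -255.   200.8   61.1  -13.4] z 0.0255 
== side
nut_tray 427 [686.6  42.9  73.7  61.4  75.4] z 0.0044 hex dir 46 w 0.0635
flange_tray 669 [557.   63.   84.8  83.5 -68.3] z 0.0039 
vblock_tray 924 [425.   14.9  89.   75.8  18.6] z 0.0041 
stone_tray 1146 [516.6 272.3 177.6  94.8 -16.3] z 0.0037 
nut 428 [ 460.  -250.6   42.4   36.5  -60.3] z 0.0674 hex dir 30 w 0.0365
flange 307 [ 463.6 -256.1   54.6   44.9    6.1] z 0.0474 
vblock 423 [ 547.7 -266.3   60.    47.2  -17.4] z 0.0514 
stone 1079 [ 505.5 -258.7  149.7   62.1  -13.6] z 0.0256
```

Measurements agree across views within about 2 mm, and heights and sizes match the text. Before gripping I check how the overhang and TCP vary with the opening, in free air.

Run:
```python
from h import *
r.move_to([.46,-.25,.2],Q(0))
for o in (0.,.42,1.0,.65):
    r.set_gripper(o,60); im=cam("wrist"); P=cloud(im)
    T=im["W"]@np.linalg.inv(np.array(im["mount"])); L=(P-T[:3,3])@T[:3,:3]
    m=(abs(L[...,0])<.02)&(abs(L[...,1])<.06)&(L[...,2]<.06)&(L[...,2]>-.01)
    print(o,r.finger_overhang,r.current_opening(),r.current_t(),m.sum(),np.nanpercentile(L[m],[1,99],axis=0).round(4).tolist() if m.any() else "", L[m][abs(L[m][:,2]-.012)<.006][:,1].__abs__().min() if m.any() else "")
```

```text
0.0 0.022 -0.0027789173810381412 7.0917 0  
0.42 0.022 0.4212938605272849 7.575 0  
1.0 0.022 0.9999965027637031 8.1667 0  
0.65 0.022 0.648726818888169 8.625 0
```

Run:
```python
from h import *
A=[]
for o in (.5,1.0):
    r.set_gripper(o,60); im=cam("wrist"); A.append(im["pixels"][220:400,190:450,::-1])
    M=np.linalg.inv(np.array(im["mount"]))
    for y in (.0425*o,):
      for z in (.0,.01,.022,.035):
        p=M@[.011,y,z,1]; print(o,y,z,(im["fx"]*p[0]/p[2]+im["cx"]).round(1),(im["fy"]*p[1]/p[2]+im["cy"]).round(1))
cv2.imwrite("pics/f.png",cv2.resize(np.vstack(A),None,fx=1.6,fy=1.6,interpolation=cv2.INTER_CUBIC))
```

```text
0.5 0.02125 0.0 353.8 229.7
0.5 0.02125 0.01 351.9 223.4
0.5 0.02125 0.022 349.8 216.6
0.5 0.02125 0.035 347.9 210.1
1.0 0.0425 0.0 388.4 229.7
1.0 0.0425 0.01 384.7 223.4
1.0 0.0425 0.022 380.7 216.6
1.0 0.0425 0.035 376.9 210.1
```

View pics/f.png

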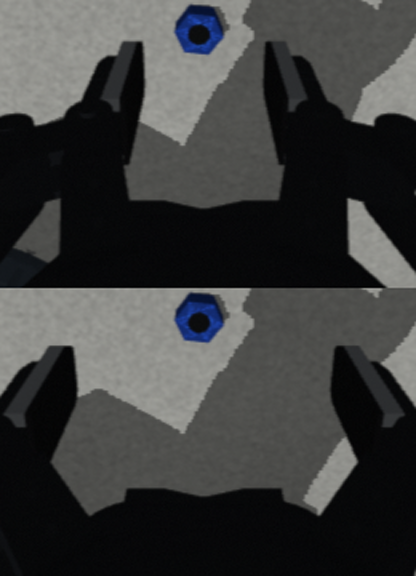

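Run:
```python
from h import *
for o in (.5,1.0):
    r.set_gripper(o,60); im=cam("wrist"); P=cloud(im)
    T=im["W"]@np.linalg.inv(np.array(im["mount"])); L=(P-T[:3,3])@T[:3,:3]
    print(o,"near valid",(im["depth"]>0).min(), np.percentile(im["depth"],[0,1,5,20]))
    m=(L[...,2]<.1)&(L[...,0]<.05); print(m.sum(), np.round(np.percentile(L[m],[0,5,50,95,100],axis=0),3).tolist())
    pts=[(357,248),(358,255),(365,265),(372,280)] if o==.5 else [(401,258),(408,262),(425,285),(438,300)]
    for u,v in pts: print(u,v,im["depth"][v,u],L[v,u].round(4))
```

```text
0.5 near valid False [0.         0.06584079 0.07886668 0.30504516]
36954 [[-0.014, -0.067, -0.112], [-0.008, -0.056, -0.106], [0.011, -0.001, -0.09], [0.018, 0.054, -0.045], [0.021, 0.065, -0.015]]
357 248 0.15017316 [ 0.01    0.0203 -0.0219]
358 255 0.14659974 [ 0.0082  0.0203 -0.0263]
365 265 0.13295667 [ 0.0104  0.0217 -0.0399]
372 280 0.12082259 [ 0.0106  0.0226 -0.0526]
1.0 near valid False [0.         0.06612588 0.07752879 0.3044221 ]
38313 [[-0.014, -0.076, -0.112], [-0.008, -0.068, -0.107], [0.011, -0.001, -0.091], [0.017, 0.066, -0.048], [0.021, 0.074, -0.026]]
401 258 0.1411641 [ 0.0094  0.0414 -0.0316]
408 262 0.13604218 [ 0.0102  0.0432 -0.0367]
425 285 0.117744304 [ 0.0104  0.0445 -0.0559]
438 300 0.10971539 [ 0.0096  0.0465 -0.0647]
```

The wrist depth puts the fingertips about 20 mm *behind* the reported TCP, while the stated overhang says 22 mm ahead. I settle this with the fixed cameras.

Run:
```python
from h import *
r.move_to([.46,-.25,.2],Q(0)); r.set_gripper(1.0)
print(r.current_tool_pos(),r.current_q())
for n in ("scene","side"):
    im=cam(n);P=cloud(im); m=(abs(P[...,0]-.46)<.03)&(abs(P[...,1]+.25)<.07)&(P[...,2]>.1)&(P[...,2]<.4)
    q=P[m]; print(n,len(q),np.percentile(q[:,2],[0,.5,2,5]).round(4)); lo=q[q[:,2]<q[:,2].min()+.008]; print(lo.min(0).round(3),lo.max(0).round(3))
```

```text
[ 0.45999662 -0.24999521  0.19998491] [-5.86744857e-01  3.22491175e-01  1.73869537e+00 -1.71365679e-05
  1.08042381e+00  9.84016196e-01]
scene 2657 [0.2257 0.2292 0.2351 0.2434]
[ 0.449 -0.304  0.226] [ 0.472 -0.202  0.234]
side 4743 [0.2258 0.2292 0.2358 0.243 ]
[ 0.449 -0.303  0.226] [ 0.47  -0.204  0.234]
```

All three cameras agree: the tips lie about 26 mm behind the TCP when open and about 15 mm at half open. I'll use these measured values instead of the stated overhang. Now the nut.

```bash
cat >> h.py <<'E'
OFF=lambda o: np.interp(o,[0,.5,1],[.013,.0155,.026])
def tipz(o,z): return z-OFF(o)          # TCP height that puts the tips at z
def pick(x,y,deg,w,base,lift=.12,up=.008,squeeze=70,pre=.2):
    a=np.radians(deg);o=w/.085
    zt=tipz(o,base+up)
    r.set_gripper(min(1,o+pre),squeeze)
    r.move_to([x,y,zt+.07],Q(a)); r.move_linear([x,y,zt],vel=.08)
    f=r.current_contact_force(); r.set_gripper(0,squeeze)
    print("picked: force at descent",np.round(f,1),"open",round(r.current_opening()*85,1),"ff",r.current_finger_force(),"tcp",np.round(r.current_tool_pos(),4))
    r.move_linear([x,y,zt+lift],vel=.12)
    print("lifted",round(r.current_opening()*85,1),np.round(r.current_contact_force(),1),"t",r.current_t())
    return zt-base
E
cat > p.py <<'E'
from h import *
def place(x,y,deg,dz,w,floor=.0045):
    a=np.radians(deg)
    r.move_to([x,y,floor+dz+.08],Q(a)); r.move_linear([x,y,floor+dz+.012],vel=.12); r.move_linear([x,y,floor+dz],vel=.03)
    print("down",np.round(r.current_contact_force(),1),round(r.current_opening()*85,1))
    r.set_gripper(min(1,w/.085+.2)); r.move_linear([x,y,floor+dz+.10],vel=.12)
    print("placed t",r.current_t())
E
python3 - <<'E'
from h import *
print(pick(.4602,-.2503,0,.036,.048,lift=.09))
im=cam("wrist"); save(im,"n1.png")
E
```

```text
picked: force at descent [ 0.1  0.2 -0.4] open 33.9 ff 70.47864389140159 tcp [ 0.4606 -0.2505  0.0417]
lifted 33.8 [-0.3  0.4 -0.3] t 14.2833
-0.007117647058823527
```

View pics/n1.png

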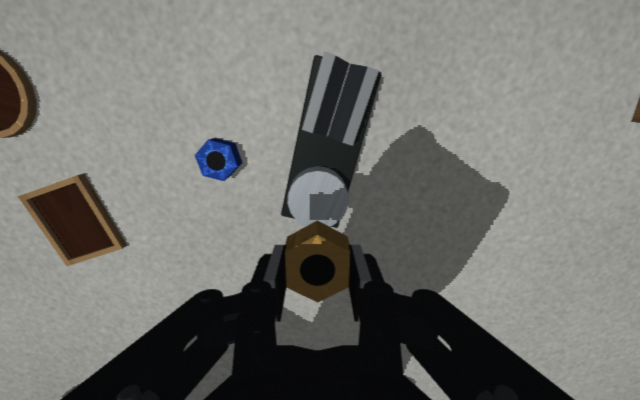

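The nut sits square between the pads at about (317,262), and the flange has stayed on the stone at (317,197). I place the nut and then look at it and the flange again.

Run:
```python
from p import *; from m import *
place(.6857,.0444,16.5,-.0071,.036)
r.move_to([.60,.0444,.22],Q(0)); im=cam("wrist"); P=cloud(im)
q=P[(np.hypot(P[...,0]-.686,P[...,1]-.045)<.04)&(P[...,2]>.017)&(P[...,2]<.03)]; show("nut in tray",q,True)
r.move_to([.44,-.25,.22],Q(0)); report(cam("wrist"),["flange","vblock","stone"]); print(r.current_t())
```

```text
down [-2.3  0.1  5.5] 33.9
placed t 18.3083
nut in tray 830 [684.7  45.3  40.   35.9  16.8] z 0.0242 hex dir 48 w 0.0353
flange 1636 [ 462.8 -249.7   55.1   53.7   -0.8] z 0.0481 
vblock 1274 [ 547.6 -266.2   60.    44.1  -17.2] z 0.0519 
stone 2281 [ 505.4 -258.2  149.9   60.1  -13.4] z 0.026 
20.325
```

The nut lies flat in its tray with its top at 24.2 mm, about 1 mm off centre. Next the flange and V-block.

Run:
```python
from p import *; from m import *
dz=pick(.4628,-.2496,-13.4,.056,.026)
place(.5568,.0652,0,dz,.056)
r.move_to([.48,.05,.24],Q(0)); im=cam("wrist"); P=cloud(im)
show("flange",P[(np.hypot(P[...,0]-.557,P[...,1]-.065)<.05)&(P[...,2]>.018)&(P[...,2]<.035)])
r.move_to([.48,-.25,.22],Q(0)); report(cam("wrist"),["vblock","stone"]); print(r.current_t())
```

```text
picked: force at descent [ 0.6 -0.2  0.7] open 53.6 ff 71.76333904266357 tcp [ 0.4632 -0.2498  0.0162]
lifted 53.3 [ 0.2 -0.9 -2.3] t 23.7667
down [-3.4  0.1  9.7] 53.1
placed t 27.6167
flange 1577 [556.6  66.2  54.7  54.4 -89.9] z 0.0261 
vblock 1131 [ 547.6 -266.3   59.9   44.1  -17.3] z 0.0519 
stone 3522 [ 505.5 -258.2  149.6   60.   -13.4] z 0.0261 
29.5667
```

Run:
```python
from p import *; from m import *
dz=pick(.5476,-.2662,-17.3,.044,.026)
place(.4244,.0174,18.3,dz,.044)
r.move_to([.35,.0174,.24],Q(0)); im=cam("wrist"); P=cloud(im)
show("vblock",P[(np.hypot(P[...,0]-.4244,P[...,1]-.0174)<.05)&(P[...,2]>.024)&(P[...,2]<.038)])
r.move_to([.45,-.25,.24],Q(0)); report(cam("wrist"),["stone"]); print(r.current_t())
```

```text
picked: force at descent [-0.4 -0.1 -0.4] open 42.3 ff 72.57772207260132 tcp [ 0.5481 -0.2665  0.0191]
lifted 42.2 [ 0.2  0.9 -4.1] t 32.9667
down [-3.5 -0.2 10.8] 42.4
placed t 36.7417
vblock 1218 [424.4  18.5  59.9  44.   18.3] z 0.0294 
stone 5521 [ 505.5 -258.2  150.    60.   -13.3] z 0.0261 
38.6333
```

The flange (top 26.1 mm) and V-block (top 29.4 mm at 18.3°) are seated within about 1 mm of centre. Now the stone.

Run:
```python
from p import *; from m import *
dz=pick(.5055,-.2582,-13.4,.060,0,squeeze=90)
place(.5166,.2748,-15.8,dz,.060)
r.move_to([.44,.27,.26],Q(0)); im=cam("wrist"); P=cloud(im)
show("stone",P[(np.hypot(P[...,0]-.5166,P[...,1]-.275)<.1)&(P[...,2]>.022)&(P[...,2]<.038)])
save(im,"end.png")
r.move_to([.45,-.25,.28],Q(0)); save(cam("scene"),"end_s.png",2,(220,110,480,320)); print(r.current_t())
```

```text
picked: force at descent [0.  1.  0.6] open 58.1 ff 98.39586138725281 tcp [ 0.506  -0.2585 -0.0107]
lifted 57.7 [ 0.2  0.7 -5.4] t 42.225
down [-3.4 -2.   6.8] 57.4
placed t 46.7417
stone 5418 [516.4 275.7 150.2  60.1 -15.7] z 0.0301 
49.4917
```

View pics/end_s.png

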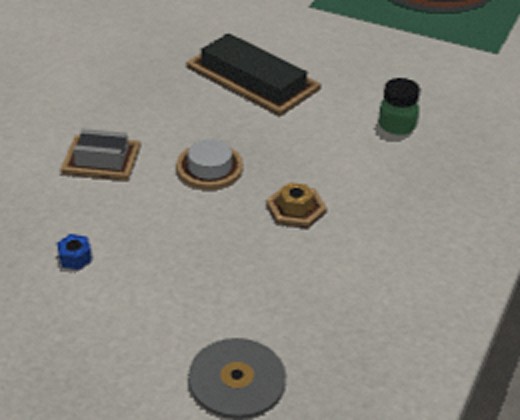

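In the crop all four pieces sit flat in their own trays: stone (253,70), V-block (102,152), flange (210,160) and nut (297,200). The jar, the lap and the blue nut visible here are where they were, and the arm is clear.

```bash
python3 -c "
from h import *
print(r.hand_in(), r.current_t())"
```

```text
the job is handed in; nothing more can be done
the job is handed in; nothing more can be done
```

The job is handed in: the nut, flange, V-block and stone each lie flat in their own tray, measured within about 1.5 mm of centre, after about 50 s of the 112 s allowed; the hand-in call gave no verdict.

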